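# Proof-pull a tunnel cover clip on the spring scale

### The arm

A 7-joint arm with a two-finger parallel gripper is mounted at the origin on the work surface. World frame = base frame: x ahead of the robot, y to its left, z up, the work surface at z = 0. Lengths are in m, angles in degrees, forces in N, time in s.
With the tool pointing down it reaches from about 0.425 to 1.025 m from the base axis. Payload 3.6 kg.
Tool frame: the origin (TCP) lies midway between the tips of the shut fingers; the grasp point (between the pads) lies 19 mm behind it (bot.hold_point_z is the distance from the TCP to the grasp point, in m); z points along the fingers, y is the line along which they close (so a half turn about z gives the same grasp; the last joint's range is limited). The gripper opens to 85 mm and grips with 20 to 120 N. Pads are 22 mm wide; open, the fingers measure 114 mm over their backs; the gripper's body (76 mm by 85 mm) begins 54 mm behind the grasp point. The pads swing forward as they close: fully open they stand 13 mm farther back than shut.
Start: joints at [67.695, 33.873, 2.773, 92.16, -1.908, 54.013, -1.931], TCP at [0.211, -0.694, 0.195] pointing down, gripper open.
Joint ranges: [-153.93, 153.93], [-27.13, 128.08], [-72.61, 78.16], [10.71, 143.7], [-87.88, 267.88], [4.46, 118.87], [-176.78, 176.78]. Speed limits (degrees/s): [147.25, 147.25, 180, 180, 180, 180, 180].

### API

Orientations are given as a 3x3 rotation matrix whose columns are the frame's x, y, z axes.
In Python, from bench import bot, viewer, ticket gives the robot as it stands.
- The arm moves only by the tool play_rows, never from a script. Its argument "commands" is a list that holds one entry, the list of rows, each a list of 7 numbers: the shift along the tool's x, y, z scaled (see below), then the turn, a rotation vector about the tool's x, y, z scaled (see below), then the closure, from -1 (fully open) to 1 (shut). A call has 1 to 8 rows; each row is the pose to reach, as a shift and turn from the pose commanded when the call began, along the tool's axes at that moment, turning the shorter way round; what a row does not reach only later rows make up. The controller multiplies each number of a shift by 0.4 m and each number of a turn by pi rad. A row lasts 1/10 s, in which the tool goes at most 50 mm and 8.59 degrees, less where a joint would pass 70% of its speed; a pose out of reach is approached as far as the arm can. A call with a number of a shift or a turn outside -1 to 1 is refused whole. A call with a gripper value outside its range is refused whole. The fingers move at their own pace and stop on an object; the grip force is fixed at half the most. Time passes only in rows, so rows that repeat a pose let the fingers close. It gives the time, the measured TCP pose, the force, the opening and the grip force at its end, in the units of the state.
- bot.state(): the state, without advancing time (a new reading comes with each control period).
- viewer.capture(name): name is "side" or "top"; returns a dict with "color" (384x512x3 uint8, red, green, blue), "z_map" (384x512 float32, m along the optical axis (not along the pixel's ray), 0 where there is no reading), "camera_matrix" (3x3 intrinsics, pixels), "view" (4x4, takes a point from world to camera coordinates). Camera axes: x right, y down, z forward; pixel columns grow to the right and rows downward; lengths in m; the calibration is good to about 2 mm. A picture is of the moment at which its call begins.
- ticket.finish_job(): hands the job in; it is judged then, once.
The state is a dict: "time": time; "qpos": joint angles; "dq": joint speeds; "joint_efforts": joint torques, N m; "ee_pos": TCP position; "tcp_rot": TCP orientation; "ft_force": force on the tool from outside, world axes, zero at the start; "ft_torque": the same for the moment, N m; "opening": finger opening in m; "gripper_force": force on a finger pad.
Only numpy, scipy, OpenCV 4.12 (cv2) and the standard library are available. Lean on these libraries where they do the work, as an engineer would, in place of code of your own. Each camera call takes 0.05 s, during which the arm holds its last target. There are 200 camera calls.

### The job

Proof-test the white cover clip that is hooked to the spring scale on the test board: first slide the scale's yellow drag pointer all the way back against the red pointer, then draw the scale out until the red pointer has pushed the yellow one into the green band, and keep it pulled there for two seconds. Ease the scale back until it is fully home, without letting it snap back, and let go, so that the yellow pointer stays behind in the green band as the record of the test. Leave the stem, clip tray, pot and spanner lying where they are.

Things in the scene. Friction and masses are not known exactly. Their poses are not given: they have to be found in the camera images.
- tester: Test board fixed to the bench: brown timber 350 x 120 x 20 mm, origin at bench height. Its +x axis is the way the scale is pulled out, along the board from the green hoop stub towards the handle; z is up. Board: x -250 to +100, y -60 to +60 mm. At x -205, y 0 stands the hoop stub, 25 mm thick, 160 mm high, wearing the white cover clip; a steel rod hooks the clip to the scale.
- band (a point): Middle of the green band (16 mm along the scale) painted on the face of the flat spring scale. The scale lies face up along the board's x axis between lower guide rails: 220 x 54 mm, face 54 mm above the bench, from 127 mm before this point (towards the hoop stub) to 93 mm beyond it. It slides along the board's x axis only, and this point moves with it.
- red (a point): Middle of the red pointer's top, 60 mm above the bench: fixed to the hook rod, so it stays put while the scale and its marks slide beneath it. 26 mm wide, 6 mm long, 6 mm above the face. The side facing the hoop stub is its reading edge, at x +72 mm on the board.
- gauge (a joint): How far the scale is drawn out along the board's +x axis, m: 0 home, 0.1 end stop. A spring pulls it home with 1 N at 0 and 2 N more for every 10 mm (12 N at 0.055); let go, it snaps back. The red pointer's reading edge stands mid-band at 0.055 and in the green band from 0.047 to 0.063.
- drag (a joint): Reading of the yellow drag pointer on the scale's face, m: 0 at the zero mark, touching the red pointer when the scale is home; it grows towards the hoop stub, to 0.1. Light friction (0.4 N) keeps it where it is left and it rides with the scale; the red pointer pushes it up as the scale is drawn out, but does not bring it back. Green band: 0.047 to 0.063. It starts beyond the band.
- tab (a point): Centre of the yellow drag pointer's upright tab, 16 mm above the scale's face (70 mm above the bench). The tab is 6 mm thick along the board's x axis, 26 mm wide across it, and reaches from the face to 28 mm above it. It slides only along the board's x axis; pushed towards +x (the handle) it stops against the red pointer at zero.
- handle (a point): Centre of the black grip bar of the scale's D-shaped handle, 45 mm above the bench, only the bench below it. The bar is level, 15 mm thick, 92 mm long across the board (y axis). Between it and the scale's end is an opening 43 mm long (x) and 80 mm wide, open above and below; its middle lies 29 mm from the bar's centre towards the hoop stub. Moves +x when pulled.
- stem_mid (a point): Bystander: middle of a brown stem cutting, 150 mm long and 30 mm thick, lying on the bench.
- tray_mid (a point): Bystander: middle of an open grey tray with white spare clips, 160 x 110 x 50 mm.
- pot_mid (a point): Bystander: middle of an open terracotta pot, 90 mm across at the rim, 85 mm high.
- spanner_grip (a point): Bystander: grip of a steel spanner lying flat on the bench.

How it is judged:
By the outcome, as a careful person would: the job done as asked, in the order asked, and still so for the second after the job is handed in, with the robot touching nothing.
It also fails if it takes over 51 s, if anything falls off the work surface, if the arm or the gripper's body presses on something with over 40 N, if the wrist force passes 120 N, or if a joint passes its speed limit or range.

## Working session

There is one attempt and no reset: what is moved stays moved. The work goes in short steps, Python scripts to look and compute and a tool call to move; the robot and the scene stay as the last step left them, time stands still between calls to the robot, and variables do not carry over. Pictures are saved under pics/ and viewed, at most 10 in all, crops included, and the job is handed in when it is done.

Besides the shell and the picture viewer there is one more tool, called after "Request:" as name([rows], argument=value, ...), one row to a line, values as JSON. play_rows: Moves the arm, as the interface text tells. Its arguments: {"type":"object","properties":{"commands":{"type":"array"}},"required":["commands"]}

```bash
mkdir -p pics; cat > h.py <<'E'
import numpy as np, cv2
from bench import bot, viewer, ticket
def snap(n,f=None):
    d=viewer.capture(n)
    np.savez('/tmp/'+n+'.npz',**d)
    if f: cv2.imwrite('pics/'+f,d['color'][:,:,::-1])
    return d
def load(n): return dict(np.load('/tmp/'+n+'.npz'))
def px(d,u,v,z=None,h=None):
    K=d['camera_matrix'];T=np.linalg.inv(d['view'])
    r=np.linalg.inv(K)@[u,v,1]
    if h is None:
        z=d['z_map'][int(v),int(u)] if z is None else z
        return T[:3,:3]@(r*z)+T[:3,3]
    w=T[:3,:3]@r; return T[:3,3]+w*(h-T[2,3])/w[2]
E
python3 - <<'E'
from h import *
snap('top','top.png');snap('side','side.png')
s=bot.state();print(s['time'],s['ee_pos'],s['tcp_rot'],s['opening'],bot.hold_point_z)
E
```

```text
0.1 [ 0.21107652 -0.6927195   0.1934474 ] [[ 9.56560511e-01  2.91533015e-01 -7.00494606e-04]
 [ 2.91533835e-01 -9.56558596e-01  1.91694325e-03]
 [-1.11211893e-04 -2.03789009e-03 -9.99997917e-01]] 0.08563902460315861 0.0187
```

View pics/top.png

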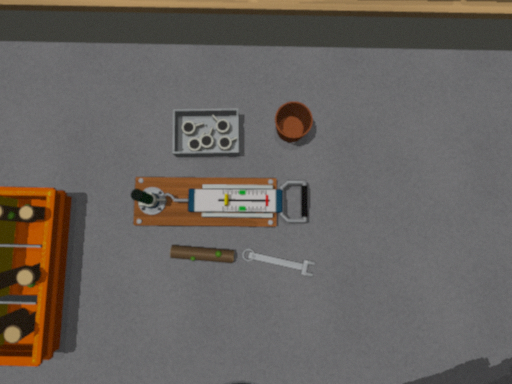

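View pics/side.png

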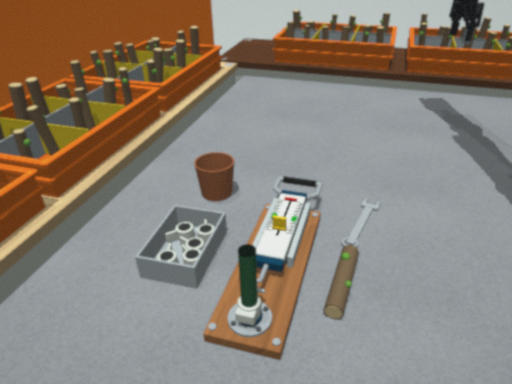

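The top view shows the board from (135,200) to (277,203), the yellow tab at about (227,200), the red pointer at (267,200), the grip bar at (304,202), the pot at (293,121) and the spanner at (280,262). I'll enlarge it to read these more closely.

```bash
python3 - <<'E'
from h import *
d=load('top'); c=d['color'][165:240,125:325,::-1]
cv2.imwrite('pics/crop.png',cv2.resize(c,None,fx=4,fy=4,interpolation=cv2.INTER_CUBIC))
for n,u,v in [('bar',304,202),('tab',227,200),('red',267,200),('face',210,206),('boardTL',136,180),('boardBL',136,222),('boardTR',276,182),('boardBR',276,224),('stub',140,197),('pot',293,121),('open',293,202)]:
    print(n,px(d,u,v).round(4))
print(np.linalg.inv(d['view']).round(3), d['camera_matrix'])
E
```

```text
bar [ 0.5368 -0.1375  0.0521]
tab [0.5344 0.0435 0.0813]
red [ 0.5387 -0.0494  0.0604]
face [0.5218 0.0849 0.0539]
boardTL [0.5845 0.2739 0.0198]
boardBL [0.481  0.2671 0.0214]
boardTR [ 0.587  -0.0719  0.0247]
boardBR [ 0.4846 -0.074   0.0177]
stub [0.5287 0.2231 0.161 ]
pot [ 0.7477 -0.1139  0.006 ]
open [ 5.411e-01 -1.165e-01  1.000e-04]
[[ 0.025 -0.991  0.135  0.443]
 [-1.    -0.023  0.011 -0.014]
 [-0.007 -0.135 -0.991  1.036]
 [ 0.     0.     0.     1.   ]] [[415.98559562   0.         248.01028446]
 [  0.         415.98559562 183.9564463 ]
 [  0.           0.           1.        ]]
```

View pics/crop.png

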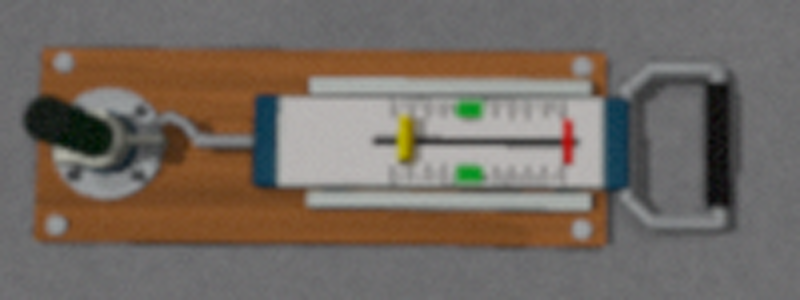

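Enlarged crop, converted to full-image pixels: tab top (226,199.8), red (266.8,200.5), bar (304.5,201.8). The screw midpoints (139.6,200.8) and (270.4,201.9) give the board axis. The scale is home and the drag pointer is beyond the green band.

```bash
cat >> h.py <<'E'
d0=load('top')
P=lambda u,v,h: px(d0,u,v,h=h)
f=lambda x,y:(125+(x-1.5)/4, 165+(y-1.5)/4)
sc=[P(*f(*p),.022) for p in [(62,62),(55,224),(582,66),(581,229)]]
a=(sc[2]+sc[3]-sc[0]-sc[1])[:2]; a/=np.linalg.norm(a)      # board +x in world
n=np.array([-a[1],a[0]])
def plan(to,xt=None,q=None):
    "print shift (tool axes, /0.4) and turn (/pi) to TCP target; xt = wanted tool x dir"
    from scipy.spatial.transform import Rotation as R
    s=bot.state(); M=np.array(s['tcp_rot']); p=np.array(s['ee_pos'])
    out=M.T@(np.array(to)-p)/.4
    x=a if xt is None else xt
    W=np.column_stack([[x[0],x[1],0],np.cross([0,0,-1],[x[0],x[1],0]),[0,0,-1]])
    print('shift',out.round(4),'turn',(R.from_matrix(M.T@W).as_rotvec()/np.pi).round(4))
E
python3 - <<'E'
from h import *
pts={'bar':((718,147),.0525),'tab':((404,139),.082),'red':((567,142),.060),'gapmid':((675,147),.045),'end':((629,142),.054),'end0':((254,141),.054),'band':((469,142),.054)}
print('axis',a,[q.round(4) for q in sc])
O={}
for k,(c,h) in pts.items(): O[k]=P(*f(*c),h); print(k,O[k].round(4))
o=O['red'][:2]-0.075*a
print('origin',o)
for k in O: print(k,'board',((O[k][:2]-o)@a).round(4),((O[k][:2]-o)@n).round(4))
print([((q[:2]-o)@a).round(3) for q in sc],[((q[:2]-o)@n).round(3) for q in sc])
for nm,bx,z in [('behind tab',-0.055,.15),('gap',.128,.15)]:
    t=np.append(o+bx*a,z); print(nm,t.round(4)); plan(t); plan(t,-a)
E
```

```text
axis [ 0.01536778 -0.99988191] [array([0.5841, 0.263 , 0.022 ]), array([0.4845, 0.2614, 0.022 ]), array([ 0.5892, -0.0576,  0.022 ]), array([ 0.4892, -0.0588,  0.022 ])]
bar [ 0.5383 -0.1377  0.0525]
tab [0.5357 0.0467 0.082 ]
red [ 0.5384 -0.048   0.06  ]
gapmid [ 0.5384 -0.113   0.045 ]
end [ 0.5398 -0.0849  0.054 ]
end0 [0.5351 0.1374 0.054 ]
band [0.5376 0.0099 0.054 ]
origin [0.53721066 0.02702796]
bar board 0.1647 -0.0015
tab board -0.0196 -0.0012
red board 0.075 0.0
gapmid board 0.14 -0.001
end board 0.1119 0.0009
end0 board -0.1104 -0.0004
band board 0.0172 0.0001
[np.float64(-0.235), np.float64(-0.235), np.float64(0.085), np.float64(0.085)] [np.float64(0.051), np.float64(-0.049), np.float64(0.051), np.float64(-0.049)]
behind tab [0.5364 0.082  0.15  ]
shift [ 1.3426 -1.6154  0.1118] turn [-4.000e-04  6.000e-04  5.893e-01]
shift [ 1.3426 -1.6154  0.1118] turn [-6.000e-04 -4.000e-04 -4.107e-01]
gap [ 0.5392 -0.101   0.15  ]
shift [ 1.2159 -1.1758  0.1109] turn [-4.000e-04  6.000e-04  5.893e-01]
shift [ 1.2159 -1.1758  0.1109] turn [-6.000e-04 -4.000e-04 -4.107e-01]
```

Request:
play_rows([
  [[0.67, -0.81, 0.03, 0, 0, -0.41, 1], [0.67, -0.81, 0.03, 0, 0, -0.41, 1], [0.67, -0.81, 0.03, 0, 0, -0.41, 1], [0.67, -0.81, 0.03, 0, 0, -0.41, 1], [0.67, -0.81, 0.03, 0, 0, -0.41, 1], [0.67, -0.81, 0.03, 0, 0, -0.41, 1], [0.67, -0.81, 0.03, 0, 0, -0.41, 1], [0.67, -0.81, 0.03, 0, 0, -0.41, 1]],
])

```text
time: 0.9
ee_pos: [0.3655, -0.3226, 0.183]
tcp_rot: [[0.069, 0.998, -0.0], [0.998, -0.069, -0.0], [-0.0, -0.0, -1.0]]
ft_force: [0.8, 0.8, -0.1]
opening: -0.0
gripper_force: 0.0
```

```bash
cat >> h.py <<'E'
o=np.array([.5372,.0270])
def where():
    s=bot.state(); p=np.array(s['ee_pos']); F=np.array(s['ft_force'])
    print('t',round(s['time'],2),'board xyz',((p[:2]-o)@a).round(4),((p[:2]-o)@n).round(4),p[2].round(4),'F along',(F[:2]@a).round(2),F.round(2),'open',round(s['opening'],4))
def to(bx,z): return np.append(o+bx*a,z)
E
python3 - <<'E'
from h import *
where(); plan(to(-.055,.15),-a); print(bot.state()['qpos'])
E
```

```text
t 0.9 board xyz 0.3469 -0.1771 0.183 F along -0.77 [ 0.79  0.78 -0.14] open -0.0
shift [1.0385 0.3563 0.0824] turn [-0.      0.     -0.0269]
[ 51.17727296  18.7370563  -18.78246768 122.24158369   9.20718711
  40.32530349  22.31307659]
```

Request:
play_rows([
  [[0.98, 0.35, 0.05, 0, 0, -0.025, 1], [0.98, 0.35, 0.05, 0, 0, -0.025, 1], [0.98, 0.35, 0.05, 0, 0, -0.025, 1], [0.98, 0.35, 0.05, 0, 0, -0.025, 1], [0.98, 0.35, 0.05, 0, 0, -0.025, 1], [0.98, 0.35, 0.05, 0, 0, -0.025, 1], [0.98, 0.35, 0.05, 0, 0, -0.025, 1], [0.98, 0.35, 0.05, 0, 0, -0.025, 1]],
])

```text
time: 1.7
ee_pos: [0.5277, 0.0423, 0.1636]
tcp_rot: [[-0.003, 1.0, -0.0], [1.0, 0.003, -0.0], [-0.0, -0.0, -1.0]]
ft_force: [0.8, -0.9, 0.2]
opening: -0.0
gripper_force: 0.0
```

Request:
play_rows([
  [[0, 0, 0, 0, 0, 0, 1], [0, 0, 0, 0, 0, 0, 1], [0, 0, 0, 0, 0, 0, 1]],
])

```text
time: 2.0
ee_pos: [0.5265, 0.039, 0.1634]
tcp_rot: [[-0.002, 1.0, -0.002], [1.0, 0.002, -0.001], [-0.001, -0.002, -1.0]]
ft_force: [-0.5, -0.2, 0.6]
opening: -0.0
gripper_force: 0.0
```

```bash
python3 - <<'E'
from h import *
where(); plan(to(-.055,.066),-a); plan(to(-.055,.15),-a)
E
```

```text
t 2.0 board xyz -0.0122 -0.0105 0.1634 F along 0.19 [-0.53 -0.19  0.64] open -0.0
shift [0.1077 0.0254 0.2432] turn [-0.0006  0.0004 -0.0043]
shift [0.1074 0.025  0.0332] turn [-0.0006  0.0004 -0.0043]
```

Request:
play_rows([
  [[0.108, 0.025, 0.03, 0, 0, -0.0043, 1], [0.108, 0.025, 0.12, 0, 0, -0.0043, 1], [0.108, 0.025, 0.2, 0, 0, -0.0043, 1], [0.108, 0.025, 0.243, 0, 0, -0.0043, 1], [0.108, 0.025, 0.243, 0, 0, -0.0043, 1], [0.108, 0.025, 0.243, 0, 0, -0.0043, 1]],
])

```text
time: 2.6
ee_pos: [0.5372, 0.0821, 0.0668]
tcp_rot: [[-0.015, 1.0, -0.001], [1.0, 0.015, -0.001], [-0.001, -0.001, -1.0]]
ft_force: [1.0, -0.1, -0.1]
opening: 0.0001
gripper_force: 0.0
```

```bash
python3 - <<'E'
from h import *
where(); plan(to(.055,.066),-a); snap('side','s2.png')
d=load('side'); cv2.imwrite('pics/s2.png',cv2.resize(d['color'][150:350,190:350,::-1],None,fx=3,fy=3,interpolation=cv2.INTER_CUBIC))
E
```

```text
t 2.6 board xyz -0.0551 0.0008 0.0668 F along 0.14 [ 1.   -0.12 -0.11] open 0.0001
shift [-0.2753 -0.0018  0.0023] turn [-0.0002  0.0003 -0.0003]
```

View pics/s2.png

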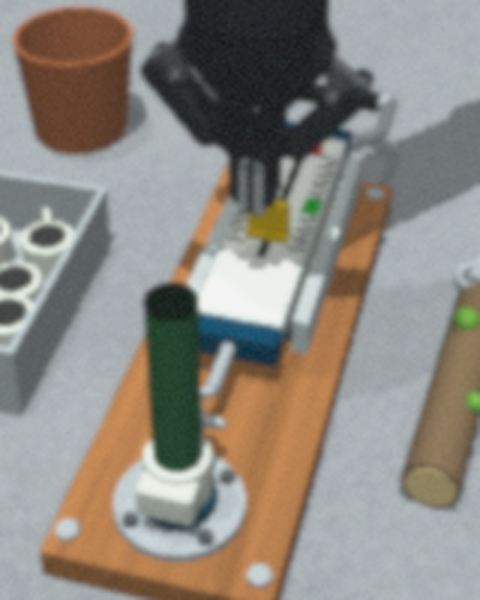

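The side crop shows the yellow tab at (268,222) and the finger tips at about (255,205). I can't tell which is in front, so I'll check by projection.

```bash
python3 - <<'E'
from h import *
d=load('side')
def pr(p):
    c=d['view']@np.append(p,1); q=d['camera_matrix']@c[:3]; return ((q[:2]/q[2]-[190,150])*3).round(0),c[2].round(3)
print('cam',np.linalg.inv(d['view'])[:3,3])
print('tcp',pr(bot.state()['ee_pos']),'tab',pr(to(-.0196,.07)),'red',pr(to(.075,.06)),'tabz54 -.055',pr(to(-.055,.067)))
for u,v in [(268,222),(262,212),(250,190),(250,170),(240,280),(317,150)]:
    q=px(d,190+u/3,150+v/3); print((u,v),q.round(4),'board',((q[:2]-o)@a).round(4),((q[:2]-o)@n).round(4))
snap('top'); t=load('top')
cv2.imwrite('pics/t2.png',cv2.resize(t['color'][140:240,125:325,::-1],None,fx=4,fy=4,interpolation=cv2.INTER_CUBIC))
E
```

```text
cam [0.3902755  0.62688761 0.53374527]
tcp (array([253., 254.]), np.float64(0.728)) tab (array([270., 215.]), np.float64(0.754)) red (array([304., 144.]), np.float64(0.835)) tabz54 -.055 (array([256., 254.]), np.float64(0.728))
(268, 222) [0.5375 0.0499 0.0666] board -0.0229 0.0006
(262, 212) [0.5297 0.0946 0.1091] board -0.0677 -0.0065
(250, 190) [0.5369 0.0941 0.1227] board -0.0671 0.0007
(250, 170) [0.5362 0.0966 0.1383] board -0.0696 0.0001
(240, 280) [0.5427 0.094  0.0552] board -0.0669 0.0066
(317, 150) [ 0.5281 -0.0436  0.0597] board 0.0704 -0.0102
```

View pics/t2.png

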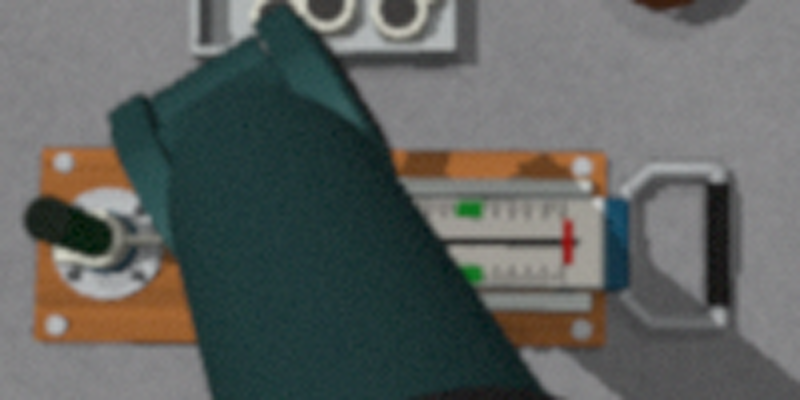

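```bash
python3 - <<'E'
from h import *
d=load('side')
for v in range(200,275,6):
    r=[]
    for u in (235,244,253,262,271,280,289):
        q=px(d,190+u/3,150+v/3); r.append('%4d/%3d'%(round(1000*((q[:2]-o)@a)),round(1000*q[2])))
    print(v,r)
cv2.imwrite('pics/s3.png',cv2.resize(d['color'][195:250,250:310,::-1],None,fx=10,fy=10,interpolation=cv2.INTER_NEAREST))
E
```

```text
200 [' -64/112', ' -67/115', ' -67/116', ' -67/117', ' -64/115', '  17/ 54', '  18/ 54']
206 ['  15/ 45', ' -67/111', ' -68/113', ' -68/114', ' -65/112', ' -24/ 81', ' -21/ 80']
212 ['  11/ 43', ' -69/108', ' -69/109', ' -68/109', ' -25/ 76', ' -26/ 79', ' -22/ 76']
218 ['  -8/ 53', '  -7/ 53', ' -25/ 70', ' -26/ 72', ' -25/ 72', ' -26/ 74', ' -23/ 73']
224 [' -15/ 55', ' -12/ 53', ' -25/ 65', ' -26/ 67', ' -24/ 66', ' -24/ 68', ' -22/ 67']
230 [' -20/ 54', ' -19/ 54', ' -26/ 61', ' -25/ 61', ' -28/ 65', ' -26/ 64', ' -21/ 62']
236 [' -26/ 54', ' -25/ 54', ' -25/ 56', ' -28/ 59', ' -28/ 61', ' -26/ 60', ' -21/ 57']
242 [' -33/ 55', ' -30/ 54', ' -28/ 53', ' -26/ 53', ' -26/ 54', ' -28/ 56', ' -23/ 54']
248 [' -38/ 54', ' -36/ 53', ' -34/ 53', ' -33/ 54', ' -31/ 53', ' -28/ 52', ' -29/ 54']
254 [' -41/ 52', ' -40/ 53', ' -41/ 55', ' -39/ 54', ' -38/ 55', ' -34/ 53', ' -33/ 53']
260 [' -48/ 54', ' -47/ 54', ' -44/ 53', ' -43/ 53', ' -41/ 53', ' -42/ 55', ' -41/ 54']
266 [' -51/ 52', ' -50/ 52', ' -51/ 54', ' -49/ 54', ' -48/ 54', ' -49/ 56', ' -46/ 55']
272 [' -60/ 54', ' -57/ 54', ' -56/ 54', ' -56/ 54', ' -52/ 53', ' -53/ 55', ' -52/ 55']
```

View pics/s3.png

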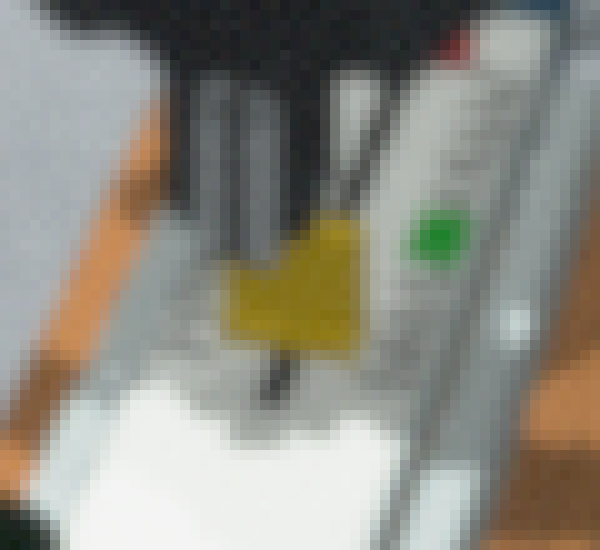

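The picture puts the finger tips at about z 0.107, but the TCP reading is 0.067. I'll recheck this with fresh images before pushing.

```bash
python3 - <<'E'
from h import *
where()
d=snap('side')
for v in range(170,275,8):
    r=[]
    for u in (235,244,253,262,271):
        q=px(d,190+u/3,150+v/3); r.append('%4d/%3d'%(round(1000*((q[:2]-o)@a)),round(1000*q[2])))
    print(v,r)
where()
s=bot.state(); print(s['qpos'],s['ee_pos'],s['dq'])
E
```

```text
t 2.7 board xyz -0.0561 0.0019 0.0679 F along 0.84 [-0.21 -0.84  0.08] open 0.0001
170 [' -66/134', ' -67/136', ' -70/139', ' -64/136', ' -63/136']
178 [' -67/129', ' -67/130', ' -67/131', ' -65/130', ' -65/132']
186 [' -64/121', ' -71/128', ' -68/127', ' -64/124', ' -64/126']
194 [' -65/117', ' -69/121', ' -69/122', ' -66/120', ' -66/121']
202 ['  18/ 46', ' -69/115', ' -69/116', ' -64/114', ' -64/114']
210 ['  11/ 45', ' -69/109', ' -67/109', ' -61/105', ' -26/ 78']
218 ['  -8/ 53', '  -7/ 54', ' -25/ 70', ' -25/ 71', ' -25/ 72']
226 [' -17/ 54', ' -15/ 54', ' -25/ 63', ' -25/ 64', ' -26/ 66']
234 [' -26/ 56', ' -22/ 53', ' -28/ 60', ' -27/ 60', ' -26/ 60']
242 [' -32/ 54', ' -28/ 52', ' -29/ 54', ' -27/ 54', ' -28/ 55']
250 [' -39/ 54', ' -38/ 54', ' -36/ 53', ' -35/ 54', ' -33/ 53']
258 [' -47/ 55', ' -45/ 54', ' -45/ 55', ' -45/ 56', ' -42/ 55']
266 [' -56/ 55', ' -52/ 53', ' -53/ 56', ' -48/ 52', ' -48/ 54']
274 [' -62/ 55', ' -60/ 54', ' -58/ 54', ' -57/ 54', ' -54/ 53']
t 2.75 board xyz -0.0563 0.002 0.068 F along 0.28 [-0.   -0.28 -0.13] open -0.0
[  0.42615716  32.70383371 -19.06633834 120.19083171  20.68996574
  30.04607378 -32.96406362] [0.53834257 0.08336165 0.06799168] [-0.23505527 -0.0358009  -0.11125702  0.02811587  0.14413722 -0.07414355
 -0.11777865]
```

Request:
play_rows([
  [[-0.025, -0.003, 0, 0, 0, 0, 1], [-0.05, -0.003, 0, 0, 0, 0, 1], [-0.075, -0.003, 0, 0, 0, 0, 1], [-0.1, -0.003, 0, 0, 0, 0, 1], [-0.1, -0.003, 0, 0, 0, 0, 1]],
])

```text
time: 3.25
ee_pos: [0.5366, 0.041, 0.0666]
tcp_rot: [[-0.013, 1.0, -0.001], [1.0, 0.013, -0.001], [-0.001, -0.001, -1.0]]
ft_force: [0.1, -0.1, 0.3]
opening: -0.0002
gripper_force: 0.0
```

```bash
python3 - <<'E'
from h import *
where()
d=snap('side')
hsv=cv2.cvtColor(d['color'],cv2.COLOR_RGB2HSV)
m=cv2.inRange(hsv,(22,120,60),(35,255,255)); m[:200]=0;m[245:]=0;m[:,:262]=0;m[:,305:]=0
v,u=np.nonzero(m); print('yellow px',len(u),u.mean()if len(u) else 0,v.mean() if len(u) else 0)
q=np.array([px(d,*p) for p in zip(u,v)]); print('board x',np.median((q[:,:2]-o)@a),'z',q[:,2].min(),q[:,2].max())
cv2.imwrite('pics/s4.png',cv2.resize(d['color'][150:250,230:330,::-1],None,fx=6,fy=6,interpolation=cv2.INTER_CUBIC))
where()
E
```

```text
t 3.25 board xyz -0.014 -0.0003 0.0666 F along 0.13 [ 0.13 -0.13  0.3 ] open -0.0002
yellow px 178 278.80898876404495 222.13483146067415
board x -0.024733329760779743 z 0.0538575395590683 0.08443523175841883
t 3.3 board xyz -0.0154 -0.0002 0.0666 F along -0.77 [-0.23  0.76  0.93] open -0.0001
```

View pics/s4.png

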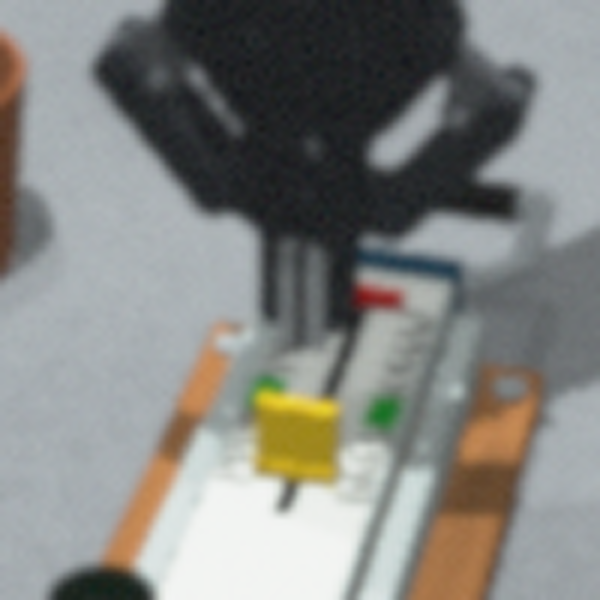

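The picture shows the tab unmoved at (298,435), with the finger tips past it and above it at about (310,340). So the real tips are about 40 mm above the reported TCP. I'll go back behind the tab and come down with that offset, then check the tip height.

Request:
play_rows([
  [[0.05, 0, 0, 0, 0, 0, 1], [0.1, 0, 0, 0, 0, 0, 1], [0.105, 0, 0, 0, 0, 0, 1], [0.105, 0, 0.03, 0, 0, 0, 1], [0.105, 0, 0.06, 0, 0, 0, 1], [0.105, 0, 0.085, 0, 0, 0, 1], [0.105, 0, 0.085, 0, 0, 0, 1]],
])

```text
time: 4.0
ee_pos: [0.5344, 0.0844, 0.0305]
tcp_rot: [[-0.016, 1.0, -0.004], [1.0, 0.016, -0.002], [-0.002, -0.004, -1.0]]
ft_force: [-0.3, 0.5, 0.1]
opening: 0.0003
gripper_force: 0.0
```

```bash
cat >> h.py <<'E'
def cols(d,us,vs):
    for v in vs:
        r=[]
        for u in us:
            q=px(d,u,v); r.append('%4d/%3d'%(round(1000*((q[:2]-o)@a)),round(1000*q[2])))
        print(v,r)
E
python3 - <<'E'
from h import *
where()
d=snap('side')
cols(d,(264,267,270,273,276,279,282),range(205,245,2))
where(); plan(to(-.055,.029),-a)
E
```

```text
t 4.0 board xyz -0.0574 -0.0019 0.0305 F along -0.47 [-0.27  0.47  0.08] open 0.0003
205 [' -77/144', ' -75/144', ' -77/146', ' -61/135', ' -69/142', ' -76/148', ' -78/150']
207 [' -78/141', ' -76/140', ' -75/141', ' -63/132', ' -75/142', ' -76/144', ' -77/146']
209 [' -75/135', ' -77/137', ' -76/137', ' -50/119', ' -79/141', ' -76/140', ' -77/142']
211 [' -64/122', ' -69/127', ' -75/133', ' -55/118', ' -76/135', '-602/534', ' -77/138']
213 [' -66/119', ' -71/125', ' -72/126', ' -60/118', ' -70/126', ' -71/128', ' -75/133']
215 [' -65/114', ' -72/121', ' -70/121', ' -66/118', ' -71/123', ' -72/125', ' -71/125']
217 [' -65/110', ' -70/115', ' -71/117', ' -69/116', ' -70/118', ' -71/120', ' -72/122']
219 ['  11/ 45', ' -71/112', ' -74/115', ' -69/112', ' -70/114', ' -71/116', ' -70/116']
221 ['   6/ 44', ' -67/104', ' -72/109', ' -66/106', ' -70/110', ' -72/113', ' -70/112']
223 ['  -1/ 45', ' -67/100', ' -66/100', ' -71/105', ' -68/104', ' -72/108', ' -65/104']
225 ['  -6/ 44', ' -65/ 94', ' -66/ 96', ' -71/101', ' -70/101', ' -66/ 99', ' -65/ 99']
227 [' -13/ 45', ' -66/ 90', ' -64/ 
[... 212 characters left out ...]
/ 85', ' -65/ 86']
233 [' -43/ 56', ' -39/ 54', ' -64/ 76', ' -72/ 84', ' -72/ 85', ' -67/ 82', ' -67/ 83']
235 [' -47/ 55', ' -47/ 56', ' -44/ 54', ' -70/ 78', ' -72/ 81', ' -66/ 77', ' -37/ 54']
237 [' -51/ 54', ' -52/ 56', ' -49/ 54', ' -71/ 75', ' -70/ 75', ' -44/ 54', ' -44/ 55']
239 [' -57/ 54', ' -55/ 53', ' -55/ 55', ' -54/ 55', ' -51/ 54', ' -51/ 55', ' -48/ 54']
241 [' -64/ 55', ' -62/ 55', ' -60/ 55', ' -58/ 54', ' -57/ 55', ' -55/ 54', ' -54/ 54']
243 [' -69/ 55', ' -69/ 57', ' -65/ 55', ' -64/ 55', ' -63/ 55', ' -61/ 54', ' -61/ 56']
t 4.05 board xyz -0.0578 -0.0013 0.0313 F along 0.36 [-0.11 -0.36  0.29] open 0.0001
shift [-0.007   0.0033  0.0058] turn [-0.0009  0.0003  0.0003]
```

Request:
play_rows([
  [[-0.02, 0.003, 0.01, 0, 0, 0, 1], [-0.05, 0.003, 0.01, 0, 0, 0, 1], [-0.09, 0.003, 0.01, 0, 0, 0, 1], [-0.13, 0.003, 0.01, 0, 0, 0, 1], [-0.17, 0.003, 0.01, 0, 0, 0, 1], [-0.21, 0.003, 0.01, 0, 0, 0, 1], [-0.24, 0.003, 0.01, 0, 0, 0, 1], [-0.255, 0.003, 0.01, 0, 0, 0, 1]],
])

```text
time: 4.85
ee_pos: [0.539, -0.0185, 0.0288]
tcp_rot: [[-0.014, 1.0, 0.0], [1.0, 0.014, -0.001], [-0.001, 0.0, -1.0]]
ft_force: [0.2, 1.2, 0.2]
opening: 0.0001
gripper_force: 0.2
```

Request:
play_rows([
  [[0, 0, 0, 0, 0, 0, 1], [0, 0, 0, 0, 0, 0, 1]],
])

```text
time: 5.05
ee_pos: [0.5391, -0.0158, 0.0288]
tcp_rot: [[-0.017, 1.0, 0.0], [1.0, 0.017, 0.0], [0.0, 0.0, -1.0]]
ft_force: [-0.8, 0.4, 0.5]
opening: -0.0001
gripper_force: 0.0
```

```bash
cat >> h.py <<'E'
def yel(d):
    hsv=cv2.cvtColor(d['color'],cv2.COLOR_RGB2HSV)
    m=cv2.inRange(hsv,(22,120,60),(35,255,255)); m[:180]=0;m[245:]=0;m[:,:258]=0;m[:,320:]=0
    v,u=np.nonzero(m); print('yellow px',len(u))
    if len(u):
        q=np.array([px(d,*p) for p in zip(u,v)]); print('board x',np.median((q[:,:2]-o)@a).round(4),'z',q[:,2].min().round(3),q[:,2].max().round(3))
E
python3 - <<'E'
from h import *
where(); d=snap('side'); yel(d)
where(); plan(to(.055,.027),-a)
E
```

```text
t 5.05 board xyz 0.0428 0.0012 0.0288 F along -0.46 [-0.77  0.45  0.49] open -0.0001
yellow px 13
board x 0.053 z 0.059 0.082
t 5.1 board xyz 0.0424 0.0012 0.0288 F along -0.56 [0.21 0.57 0.14] open 0.0003
shift [-0.0314 -0.0031  0.0044] turn [ 0.0001 -0.0001  0.0008]
```

Request:
play_rows([
  [[-0.012, -0.002, 0, 0, 0, 0, 1], [-0.024, -0.002, 0, 0, 0, 0, 1], [-0.028, -0.002, 0, 0, 0, 0, 1], [-0.028, -0.002, 0, 0, 0, 0, 1], [-0.028, -0.002, 0, 0, 0, 0, 1]],
])

```text
time: 5.6
ee_pos: [0.5384, -0.0262, 0.0287]
tcp_rot: [[-0.018, 1.0, 0.0], [1.0, 0.018, 0.001], [0.001, 0.0, -1.0]]
ft_force: [-0.5, 4.4, 0.3]
opening: 0.0002
gripper_force: 1.9
```

Request:
play_rows([
  [[-0.005, 0, 0, 0, 0, 0, 1], [-0.005, 0, 0, 0, 0, 0, 1], [-0.005, 0, 0, 0, 0, 0, 1]],
])

```text
time: 5.9
ee_pos: [0.5384, -0.0262, 0.0287]
tcp_rot: [[-0.019, 1.0, 0.001], [1.0, 0.019, 0.003], [0.003, 0.001, -1.0]]
ft_force: [0.0, 7.2, 1.4]
opening: -0.0003
gripper_force: 3.7
```

```bash
python3 - <<'E'
from h import *
where(); d=snap('side'); yel(d)
where()
E
```

```text
t 5.9 board xyz 0.0532 0.0004 0.0287 F along -7.16 [0.   7.16 1.4 ] open -0.0003
yellow px 10
board x 0.0616 z 0.058 0.077
t 5.95 board xyz 0.0532 0.0004 0.0288 F along -7.4 [-1.1   7.39  1.26] open 0.0003
```

The pusher has stalled with 7 N on it, so the tab is against the red pointer. Backing off, lifting and checking.

Request:
play_rows([
  [[0.03, 0, 0, 0, 0, 0, 1], [0.06, 0, 0, 0, 0, 0, 1], [0.06, 0, -0.1, 0, 0, 0, 1], [0.06, 0, -0.2, 0, 0, 0, 1], [0.06, 0, -0.2, 0, 0, 0, 1], [-0.06, 0, -0.2, 0, 0, 0, 1], [-0.18, 0, -0.2, 0, 0, 0, 1], [-0.19, 0, -0.2, 0, 0, 0, 1]],
])

```text
time: 6.75
ee_pos: [0.5385, -0.1142, 0.1078]
tcp_rot: [[-0.006, 1.0, -0.002], [1.0, 0.006, -0.006], [-0.006, -0.002, -1.0]]
ft_force: [0.5, -0.6, -0.3]
opening: 0.0003
gripper_force: 0.0
```

Request:
play_rows([
  [[0, 0, 0, 0, 0, 0, 1], [0, 0, 0, 0, 0, 0, 1], [0, 0, 0, 0, 0, 0, 1]],
])

```text
time: 7.05
ee_pos: [0.5398, -0.1031, 0.1085]
tcp_rot: [[-0.02, 1.0, -0.0], [1.0, 0.02, 0.001], [0.001, -0.0, -1.0]]
ft_force: [-0.3, 0.3, 0.1]
opening: 0.0001
gripper_force: 0.0
```

```bash
python3 - <<'E'
from h import *
where(); d=snap('side'); yel(d)
cv2.imwrite('pics/s5.png',cv2.resize(d['color'][150:250,230:330,::-1],None,fx=6,fy=6,interpolation=cv2.INTER_CUBIC))
where(); plan(to(.131,.0287),-a)
E
```

```text
t 7.05 board xyz 0.1301 0.0006 0.1085 F along -0.35 [-0.28  0.35  0.14] open 0.0001
yellow px 144
board x 0.0628 z 0.001 0.534
t 7.1 board xyz 0.1303 0.0006 0.1086 F along -0.67 [ 0.7   0.68 -0.37] open -0.0
shift [-0.002  -0.0014  0.1997] turn [-0.0001 -0.0002  0.0016]
```

View pics/s5.png

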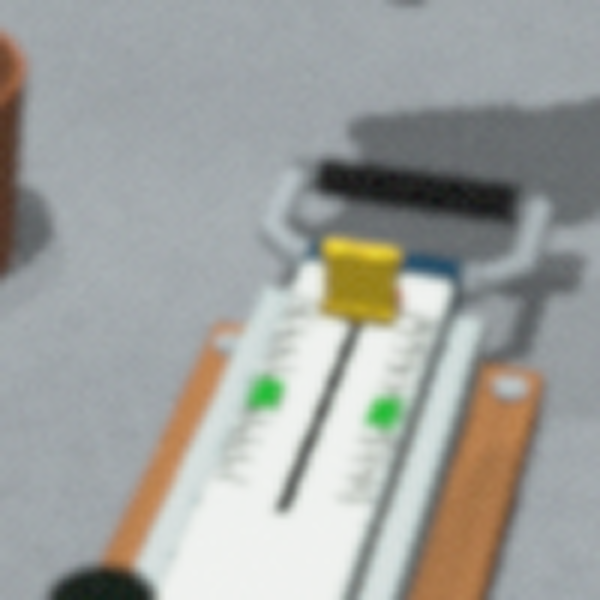

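The yellow tab stands at (360,280), right in front of the red pointer at zero, and the scale is still home. Next I'll lower the shut fingers into the handle opening.

Request:
play_rows([
  [[-0.008, -0.001, 0.08, 0, 0, 0, 1], [-0.008, -0.001, 0.16, 0, 0, 0, 1], [-0.008, -0.001, 0.2, 0, 0, 0, 1], [-0.008, -0.001, 0.23, 0, 0, 0, 1], [-0.008, -0.001, 0.25, 0, 0, 0, 1], [-0.008, -0.001, 0.25, 0, 0, 0, 1]],
])

```text
time: 7.7
ee_pos: [0.5392, -0.1078, 0.0081]
tcp_rot: [[-0.018, 1.0, -0.001], [1.0, 0.018, 0.0], [0.0, -0.001, -1.0]]
ft_force: [0.2, -0.2, 0.5]
opening: 0.0001
gripper_force: 0.0
```

```bash
python3 - <<'E'
from h import *
where(); d=snap('side')
cv2.imwrite('pics/s6.png',cv2.resize(d['color'][130:230,250:350,::-1],None,fx=6,fy=6,interpolation=cv2.INTER_CUBIC))
E
```

```text
t 7.7 board xyz 0.1348 -0.0001 0.0081 F along 0.18 [ 0.16 -0.17  0.45] open 0.0001
```

View pics/s6.png

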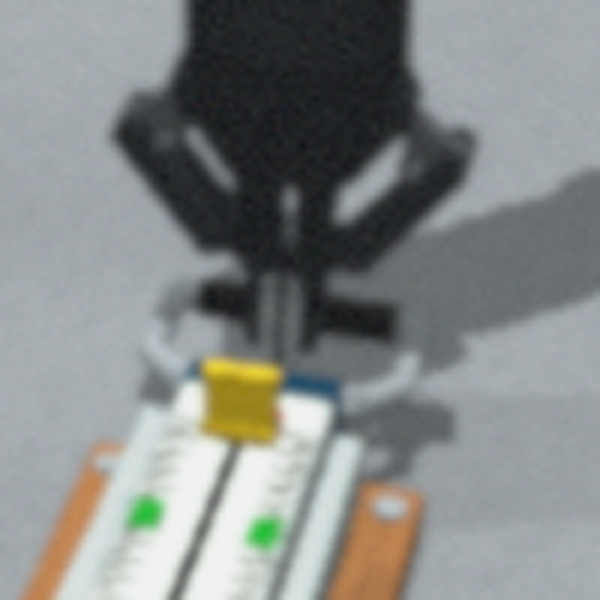

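The shut fingers, at about (280,330), are in the opening in front of the bar. I'll lower 24 mm more, then start drawing.

Request:
play_rows([
  [[0, 0, 0.03, 0, 0, 0, 1], [0, 0, 0.06, 0, 0, 0, 1], [0, 0, 0.06, 0, 0, 0, 1], [-0.01, 0, 0.06, 0, 0, 0, 1], [-0.02, 0, 0.06, 0, 0, 0, 1], [-0.03, 0, 0.06, 0, 0, 0, 1], [-0.04, 0, 0.06, 0, 0, 0, 1], [-0.05, 0, 0.06, 0, 0, 0, 1]],
])

```text
time: 8.55
ee_pos: [0.54, -0.1278, -0.0151]
tcp_rot: [[-0.018, 1.0, 0.001], [1.0, 0.018, 0.001], [0.001, 0.001, -1.0]]
ft_force: [-0.3, 3.1, 0.3]
opening: -0.0
gripper_force: 1.7
```

Request:
play_rows([
  [[-0.01, 0, 0, 0, 0, 0, 1], [-0.02, 0, 0, 0, 0, 0, 1], [-0.03, 0, 0, 0, 0, 0, 1], [-0.04, 0, 0, 0, 0, 0, 1], [-0.05, 0, 0, 0, 0, 0, 1], [-0.05, 0, 0, 0, 0, 0, 1]],
])

```text
time: 9.15
ee_pos: [0.5402, -0.1473, -0.0152]
tcp_rot: [[-0.018, 1.0, 0.0], [1.0, 0.018, 0.002], [0.002, 0.001, -1.0]]
ft_force: [0.0, 7.1, 2.6]
opening: 0.0001
gripper_force: 3.1
```

```bash
cat >> h.py <<'E'
def gauge():
    d=snap('side'); hsv=cv2.cvtColor(d['color'],cv2.COLOR_RGB2HSV)
    z=np.array([0,0])
    for nm,lo,hi,h in [('green',(50,120,60),(75,255,255),.054),('yellow',(22,120,60),(35,255,255),None),('red',(0,150,100),(6,255,255),None)]:
        m=cv2.inRange(hsv,lo,hi); m[:150]=0;m[245:]=0;m[:,:255]=0;m[:,340:]=0
        v,u=np.nonzero(m)
        q=np.array([px(d,x+.0,y+.0,h=h) if h else px(d,x,y) for x,y in zip(u,v)])
        if len(q)==0: print(nm,'none'); continue
        b=np.c_[(q[:,:2]-o)@a,(q[:,:2]-o)@n]; k=abs(b[:,1])<.03; b=b[k]; q=q[k]
        if len(b): print(nm,len(b),'x med',np.median(b[:,0]).round(4),'range',b[:,0].min().round(4),b[:,0].max().round(4))
    where()
E
python3 - <<'E'
from h import *
where(); gauge()
E
```

```text
t 9.15 board xyz 0.1744 0.0004 -0.0152 F along -7.14 [0.03 7.14 2.65] open 0.0001
green 22 x med 0.045 range 0.0409 0.0491
yellow 128 x med 0.0625 range 0.0586 0.0655
red none
t 9.2 board xyz 0.1741 0.0003 -0.0151 F along -6.36 [-1.19  6.34  2.43] open 0.0
```

Request:
play_rows([
  [[-0.008, 0, 0, 0, 0, 0, 1], [-0.016, 0, 0, 0, 0, 0, 1], [-0.024, 0, 0, 0, 0, 0, 1], [-0.032, 0, 0, 0, 0, 0, 1], [-0.04, 0, 0, 0, 0, 0, 1], [-0.048, 0, 0, 0, 0, 0, 1], [-0.056, 0, 0, 0, 0, 0, 1], [-0.062, 0, 0, 0, 0, 0, 1]],
])

```text
time: 10.0
ee_pos: [0.5405, -0.1686, -0.0151]
tcp_rot: [[-0.02, 1.0, 0.0], [1.0, 0.02, 0.005], [0.005, 0.0, -1.0]]
ft_force: [-0.5, 11.7, 4.1]
opening: 0.0001
gripper_force: 5.8
```

Request:
play_rows([
  [[0, 0, 0, 0, 0, 0, 1], [0, 0, 0, 0, 0, 0, 1]],
])

```text
time: 10.2
ee_pos: [0.5405, -0.1687, -0.0152]
tcp_rot: [[-0.02, 1.0, 0.0], [1.0, 0.02, 0.005], [0.005, 0.0, -1.0]]
ft_force: [-1.4, 10.8, 3.0]
opening: -0.0003
gripper_force: 5.3
```

```bash
python3 - <<'E'
from h import *
where(); gauge()
E
```

```text
t 10.2 board xyz 0.1957 0.0003 -0.0152 F along -10.78 [-1.39 10.76  2.96] open -0.0003
green 23 x med 0.0666 range 0.0619 0.0712
yellow 134 x med 0.0622 range 0.0588 0.068
red none
t 10.25 board xyz 0.1957 0.0003 -0.0151 F along -11.17 [-1.14 11.15  3.72] open -0.0005
```

Request:
play_rows([
  [[-0.006, 0, 0, 0, 0, 0, 1], [-0.012, 0, 0, 0, 0, 0, 1], [-0.015, 0, 0, 0, 0, 0, 1], [-0.015, 0, 0, 0, 0, 0, 1], [-0.015, 0, 0, 0, 0, 0, 1]],
])

```text
time: 10.75
ee_pos: [0.5406, -0.1739, -0.0151]
tcp_rot: [[-0.021, 1.0, 0.0], [1.0, 0.021, 0.006], [0.006, 0.0, -1.0]]
ft_force: [-1.8, 11.9, 3.5]
opening: -0.0005
gripper_force: 5.8
```

```bash
python3 - <<'E'
from h import *
gauge(); d=snap('top')
t=d['color'][:,:,::-1]; cv2.imwrite('pics/t3.png',cv2.resize(t[160:240,190:340],None,fx=5,fy=5,interpolation=cv2.INTER_CUBIC))
E
```

```text
green 26 x med 0.0717 range 0.0661 0.0777
yellow 130 x med 0.0627 range 0.059 0.0675
red none
t 10.8 board xyz 0.2009 0.0003 -0.0151 F along -11.33 [-1.46 11.31  4.06] open -0.0002
```

View pics/t3.png

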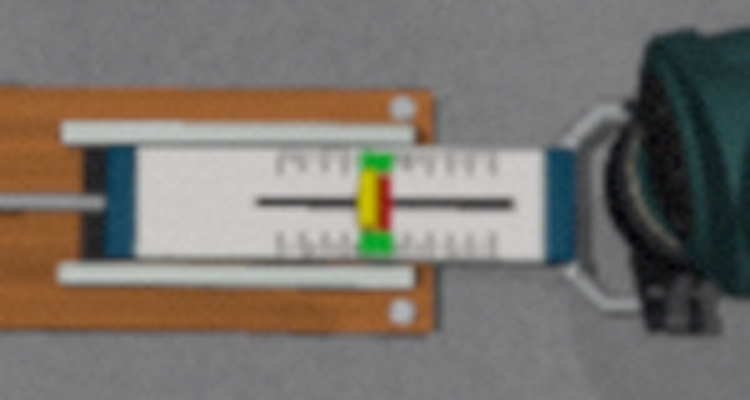

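The boundary between red and yellow, at (380,203), is mid-band: green runs from 361 to 393. That puts the gauge at about 0.055. Holding for over 2 s.

Request:
play_rows([
  [[0, 0, 0, 0, 0, 0, 1], [0, 0, 0, 0, 0, 0, 1], [0, 0, 0, 0, 0, 0, 1], [0, 0, 0, 0, 0, 0, 1], [0, 0, 0, 0, 0, 0, 1], [0, 0, 0, 0, 0, 0, 1], [0, 0, 0, 0, 0, 0, 1], [0, 0, 0, 0, 0, 0, 1]],
])

```text
time: 11.65
ee_pos: [0.5406, -0.1739, -0.0152]
tcp_rot: [[-0.021, 1.0, -0.0], [1.0, 0.021, 0.006], [0.006, 0.0, -1.0]]
ft_force: [-1.3, 12.6, 3.8]
opening: -0.0002
gripper_force: 5.8
```

Request:
play_rows([
  [[0, 0, 0, 0, 0, 0, 1], [0, 0, 0, 0, 0, 0, 1], [0, 0, 0, 0, 0, 0, 1], [0, 0, 0, 0, 0, 0, 1], [0, 0, 0, 0, 0, 0, 1], [0, 0, 0, 0, 0, 0, 1], [0, 0, 0, 0, 0, 0, 1], [0, 0, 0, 0, 0, 0, 1]],
])

```text
time: 12.45
ee_pos: [0.5405, -0.1739, -0.0152]
tcp_rot: [[-0.021, 1.0, -0.0], [1.0, 0.021, 0.005], [0.005, 0.0, -1.0]]
ft_force: [-0.2, 11.9, 4.1]
opening: -0.0
gripper_force: 5.8
```

Request:
play_rows([
  [[0, 0, 0, 0, 0, 0, 1], [0, 0, 0, 0, 0, 0, 1], [0, 0, 0, 0, 0, 0, 1], [0, 0, 0, 0, 0, 0, 1], [0, 0, 0, 0, 0, 0, 1], [0, 0, 0, 0, 0, 0, 1], [0, 0, 0, 0, 0, 0, 1], [0, 0, 0, 0, 0, 0, 1]],
])

```text
time: 13.25
ee_pos: [0.5406, -0.1739, -0.0152]
tcp_rot: [[-0.021, 1.0, 0.0], [1.0, 0.021, 0.006], [0.006, 0.0, -1.0]]
ft_force: [-1.7, 11.5, 3.8]
opening: 0.0
gripper_force: 5.8
```

Request:
play_rows([
  [[0.006, 0, 0, 0, 0, 0, 1], [0.012, 0, 0, 0, 0, 0, 1], [0.018, 0, 0, 0, 0, 0, 1], [0.024, 0, 0, 0, 0, 0, 1], [0.03, 0, 0, 0, 0, 0, 1], [0.036, 0, 0, 0, 0, 0, 1], [0.042, 0, 0, 0, 0, 0, 1], [0.048, 0, 0, 0, 0, 0, 1]],
])

```text
time: 14.05
ee_pos: [0.5403, -0.1567, -0.0152]
tcp_rot: [[-0.02, 1.0, 0.0], [1.0, 0.02, 0.003], [0.003, 0.0, -1.0]]
ft_force: [-1.3, 8.5, 2.6]
opening: -0.0002
gripper_force: 4.1
```

Request:
play_rows([
  [[0.006, 0, 0, 0, 0, 0, 1], [0.012, 0, 0, 0, 0, 0, 1], [0.018, 0, 0, 0, 0, 0, 1], [0.024, 0, 0, 0, 0, 0, 1], [0.03, 0, 0, 0, 0, 0, 1], [0.036, 0, 0, 0, 0, 0, 1], [0.042, 0, 0, 0, 0, 0, 1], [0.048, 0, 0, 0, 0, 0, 1]],
])

```text
time: 14.85
ee_pos: [0.5401, -0.1398, -0.0152]
tcp_rot: [[-0.018, 1.0, 0.0], [1.0, 0.018, 0.001], [0.001, 0.0, -1.0]]
ft_force: [-0.4, 5.0, 0.6]
opening: -0.0001
gripper_force: 2.4
```

```bash
python3 - <<'E'
from h import *
gauge()
E
```

```text
green 27 x med 0.0372 range 0.0312 0.0419
yellow 149 x med 0.0285 range 0.0249 0.0332
red 11 x med 0.0716 range 0.0692 0.0745
t 14.9 board xyz 0.1663 0.0004 -0.0151 F along -6.68 [-1.3   6.66  1.4 ] open 0.0002
```

Request:
play_rows([
  [[0.006, 0, 0, 0, 0, 0, 1], [0.012, 0, 0, 0, 0, 0, 1], [0.018, 0, 0, 0, 0, 0, 1], [0.024, 0, 0, 0, 0, 0, 1], [0.03, 0, 0, 0, 0, 0, 1], [0.036, 0, 0, 0, 0, 0, 1], [0.042, 0, 0, 0, 0, 0, 1], [0.046, 0, 0, 0, 0, 0, 1]],
])

```text
time: 15.7
ee_pos: [0.5398, -0.1229, -0.0154]
tcp_rot: [[-0.017, 1.0, 0.0], [1.0, 0.017, -0.001], [-0.001, 0.0, -1.0]]
ft_force: [0.2, 1.3, 0.2]
opening: 0.0001
gripper_force: 0.7
```

Request:
play_rows([
  [[0.004, 0, 0, 0, 0, 0, 1], [0.008, 0, 0, 0, 0, 0, 1], [0.012, 0, 0, 0, 0, 0, 1], [0.016, 0, 0, 0, 0, 0, 1], [0.02, 0, 0, 0, 0, 0, 1], [0.024, 0, 0, 0, 0, 0, 1], [0.028, 0, 0, 0, 0, 0, 1], [0.028, 0, 0, 0, 0, 0, 1]],
])

```text
time: 16.5
ee_pos: [0.5394, -0.111, -0.0153]
tcp_rot: [[-0.018, 1.0, -0.0], [1.0, 0.018, 0.0], [0.0, -0.0, -1.0]]
ft_force: [0.2, -0.3, -0.5]
opening: 0.0001
gripper_force: 0.0
```

```bash
python3 - <<'E'
from h import *
gauge()
E
```

```text
green 26 x med 0.017 range 0.0115 0.0237
yellow 144 x med 0.0083 range 0.0048 0.0123
red 12 x med 0.0712 range 0.0684 0.0736
t 16.55 board xyz 0.1382 0.0001 -0.0153 F along -0.32 [ 0.11  0.32 -1.05] open -0.0002
```

The scale is home, the force is zero and the yellow pointer reads about 0.0545. Lifting straight out.

Request:
play_rows([
  [[0.002, 0, -0.05, 0, 0, 0, 1], [0.002, 0, -0.12, 0, 0, 0, 1], [0.002, 0, -0.22, 0, 0, 0, 1], [0.002, 0, -0.32, 0, 0, 0, 1], [0.002, 0, -0.42, 0, 0, 0, 1], [0.002, 0, -0.42, 0, 0, 0, 1], [0.002, 0, -0.42, 0, 0, 0, 1], [0.002, 0, -0.42, 0, 0, 0, 1]],
])

```text
time: 17.35
ee_pos: [0.5382, -0.1107, 0.1516]
tcp_rot: [[-0.017, 1.0, -0.002], [1.0, 0.017, 0.0], [0.0, -0.002, -1.0]]
ft_force: [-0.1, 0.6, 0.3]
opening: -0.0001
gripper_force: 0.0
```

```bash
python3 - <<'E'
from h import *
gauge(); print(ticket.finish_job())
E
```

```text
green 26 x med 0.017 range 0.0115 0.0237
yellow 143 x med 0.0084 range 0.0048 0.0151
red 12 x med 0.0712 range 0.0686 0.0725
t 17.4 board xyz 0.1376 -0.0013 0.1512 F along 0.23 [-0.36 -0.23  0.02] open -0.0
the job is handed in; nothing more can be done
None
```

The job is handed in, with no verdict returned: I zeroed the yellow pointer against the red one, drew the scale to about 0.055 and held it there 2.5 s, then eased it fully home and lifted clear, leaving the yellow pointer reading about 0.054 in the green band at 17.4 s.

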